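Hang the hook-on pocket in the scrap crate

TASK

Hang the sheet-metal pocket that has the bent lip inside the green crate of foam offcuts, so that copper ends can be kept apart from the foam: hook its lip over the rim on the side of the crate nearest the robot, anywhere along that side, lip outside and pocket inside, and leave it hanging there by itself. Leave the plain pocket without a lip standing where it is.

Things in the scene. Friction and masses are not known exactly. Their poses are not given: they have to be found in the camera images.
- pocket_centre (a point): Centre of the hook-on pocket: open-topped sheet-metal box 52 deep (x), 48 wide (y), 3 mm walls, with a bent lip on its -x side, standing upright, 160 g. Point is midway in depth and width, 44 mm over its underside; side and front walls end 36 mm above the point. Grip the 48 mm width from above (fingers on the y sides), pads 0 to 30 mm above the point. Axes: x from lip side to front, y width, z up.
- lip (a point): Middle of the lip's underside, 44 mm towards -x and 44 mm above pocket_centre, same axes. The lip is a level plate (3 mm, 48 wide) from the pocket's back wall out to -x, then bent down 28 mm: a slot 36 mm wide (18 to either side of this point), open below, that goes over the rim. The flange's outer face is 21 mm from this point. Hung on, this point lies on top of the rim.
- near_rim (a point): Middle of the rim's top on the side nearest the robot of the green slatted plastic crate (359 x 449 x 190 mm, open on top, fixed, foam offcuts to about 75 mm up). 190 mm above the table. Rim 16 mm thick (8 to either side), running 200 mm either way along y; the 8 mm wall below leans inward 11 mm to its foot. Axes: x into the crate (away from the robot), y along this rim, z up.
- plain_centre (a point): Centre of the plain pocket, 40 mm above its underside: the same sheet-metal box, 52 x 48 x 80 mm, but with no lip. To be left standing where it is.
Things that resemble listed ones, but are neither listed nor needed, are in the scene too. What is shaped like the part that bears plain_centre but purple is not meant.

How it is judged:
By the outcome, as a careful person would: the job done as asked, in the order asked, and still so for the second after the job is handed in, with the robot touching nothing.
It also fails if it takes over 40 s, if anything falls off the work surface, if the arm or the gripper's body presses on something with over 40 N, if the wrist force passes 120 N, or if a joint passes its speed limit or range.

ROBOT

A 6-joint arm with a two-finger parallel gripper is mounted at the origin on a cart in front of the work surface, level with it; the furniture and walls round the work are solid. World frame = base frame: x ahead of the robot, y to its left, z up, the work surface at z = 0. Lengths are in m, angles in rad, forces in N, time in s.
With the tool pointing down it reaches from about 0.35 to 0.85 m from the base axis. Payload 8.1 kg.
Tool frame: the origin (TCP) lies midway between the tips of the shut fingers; the grasp point (between the pads) lies 19 mm behind it (robot.tcp_to_grasp is the distance from the TCP to the grasp point, in m); x points along the fingers, y is the direction in which the jaws open and shut, and the axes are right-handed (so a half turn about x gives the same grasp; the last joint's range is limited). The gripper opens to 93 mm and grips with 3 to 60 N. Pads are 15 mm wide; open, the fingers measure 128 mm over their backs; the gripper's body (75 mm by 188 mm) begins 65 mm behind the grasp point.
Start: joints at [1.077, 0.13, 1.488, -0, 1.523, -0.085], TCP at [0.238, 0.551, 0.219] pointing down, gripper open.
Joint ranges: [-2.96, 2.96], [-0.89, 2.26], [0.02, 2.5], [-1.34, 4.48], [0, 2.73], [-2.66, 2.66]. Speed limits (rad/s): [2.39, 2.39, 2.79, 3.14, 3.14, 3.14].

INTERFACE

Orientations are given as a rotation vector (axis times angle).
In Python, from plant import robot gives the robot as it stands.
- The arm moves only by the tool play_rows, never from a script. Its argument "plan" is a list of rows, each an object with "slide": the shift along the world's x, y, z as a fraction of full scale, a list of three; "roll": the turn about the world's z as a fraction of full scale; "fingers": the gripper command: -1 is shut, 1 is fully open, values between are in proportion. A call has 1 to 20 rows; each row shifts and turns the commanded pose from where the row before left it; what a row does not reach is not made up. Full scale, the value 1, is 30 mm for a shift and 8 degrees for a turn. A row lasts 1/8 s, in which the tool goes at most 62.5 mm and 10.7 degrees, less where a joint would pass 70% of its speed; a pose out of reach is approached as far as the arm can. A call with a number of a shift or a turn outside -1 to 1 is refused whole. A call with a gripper value outside its range is refused whole. The fingers move at their own pace and stop on an object; "squeeze" is the grip in N (left out, the last holds). Time passes only in rows, so rows that do not move let the fingers close. It gives the time, the measured TCP pose, the force and the opening at its end, in the units of the state.
- robot.read_state(): the state, without advancing time (a new reading comes with each control period).
- robot.read_camera(name): name is "scene" or "top" or "wrist"; returns the picture (480x640x3 uint8, red, green, blue); there is no depth.
- robot.get_calibration(name): a dict with "fx", "fy", "cx", "cy" (pixels), "distortion" ([k1, k2, p1, p2, k3] as OpenCV has them; the pictures are not rectified), "R" (3x3) and "t" (3): a world point X has camera coordinates R X + t; the wrist camera has in their place "T_tool_cam" (4x4, takes a point from camera to tool coordinates, whose origin is the TCP and whose axes are the tool frame's). Camera axes: x right, y down, z forward; pixel columns grow to the right and rows downward; lengths in m; the calibration is good to about 2 mm. A picture is of the moment at which its call begins: read the wrist's pose just before it. get_calibration takes no time and is no camera call.
- robot.close_job(): hands the job in, once; it reports no verdict.
Trained networks look in the newest picture that a camera, given by its name, has taken for a name from the list of things; names that differ only in an ending like _2 or _b are one class to them, and where a whole thing is asked for, a point or a joint stands for the part that bears it (a point fixed in the world has none). Each returns a list of dicts, best first, with "p" (0 to 1); they miss things now and then, are a little off and sometimes report something else, mostly with a low value. They report only what shows in the picture. A call takes as long as a camera call. They do not tell look-alikes from the thing itself.
- robot.boxes_of(camera, target): "extent" ([centre column, centre row, width, height] in pixels, round what is visible of it).
- robot.regions_of(camera, target): "region" (480x640 bool, what is visible of it) and "extent" ([centre column, centre row, width, height] in pixels, round what is visible of it).
- robot.mark_of(camera, target): "point" ([column, row] in pixels: a listed point, or the origin of a listed thing).
The state is a dict: "t": time; "q": joint angles; "dq": joint speeds; "joint_torque": joint torques, N m; "tool_pos": TCP position; "orientation": TCP orientation; "force": force on the tool from outside, world axes, zero at the start; "wrist_torque": the same for the moment, N m; "opening": finger opening in m.
Only numpy, scipy, OpenCV 4.12 (cv2) and the standard library are available. Lean on these libraries where they do the work, as an engineer would, in place of code of your own. Each camera call takes 0.05 s, during which the arm holds its last target.

## Working session

There is one attempt and no reset: what is moved stays moved. The work goes in short steps, Python scripts to look and compute and a tool call to move; the robot and the scene stay as the last step left them, time stands still between calls to the robot, and variables do not carry over. Pictures are saved under pics/ and viewed, and the job is handed in when it is done.

Besides the shell and the picture viewer there is one more tool, called after "Request:" as a command line: name --argument value ..., lists and objects as JSON in quotes. play_rows: Moves the arm, as the interface text tells. Its arguments: {"type":"object","properties":{"plan":{"type":"array","items":{"type":"object","properties":{"slide":{"type":"array","items":{"type":"number","minimum":-1,"maximum":1}},"roll":{"type":"number","minimum":-1,"maximum":1},"fingers":{"type":"number"}}}},"squeeze":{"type":"number"}},"required":["plan"]}

```bash
mkdir -p pics
python3 - <<'E'
from plant import robot
import cv2,numpy as np
s=robot.read_state();print({k:np.round(v,3) for k,v in s.items()})
for c in ["scene","top"]:
    im=robot.read_camera(c);cv2.imwrite(f"pics/{c}0.png",im[:,:,::-1])
    print(c,{k:np.round(v,3).tolist() for k,v in robot.get_calibration(c).items()})
    for n in ["pocket_centre","lip","near_rim","plain_centre"]:
        print(c,n,[(np.round(d["point"],1).tolist(),round(d["p"],2)) for d in robot.mark_of(c,n)])
E
```

```text
{'t': np.float64(0.0), 'q': array([ 1.077,  0.131,  1.489, -0.   ,  1.523, -0.085]), 'dq': array([-0.   , -0.001,  0.   ,  0.001,  0.   , -0.   ]), 'joint_torque': array([ 1.0000e-03, -5.5986e+01, -4.9174e+01,  7.7000e-02,  3.6000e-02,
       -0.0000e+00]), 'tool_pos': array([0.238, 0.55 , 0.218]), 'orientation': array([ 0.319,  1.547, -0.322]), 'force': array([ 0.69 ,  0.756, -0.25 ]), 'wrist_torque': array([-0.046,  0.01 , -0.023]), 'opening': np.float64(0.093)}
scene {'fx': 555.455, 'fy': 555.455, 'cx': 316.51, 'cy': 243.956, 'distortion': [0.053, 0.0, 0.0, 0.0, 0.0], 'R': [[0.739, -0.673, -0.011], [-0.468, -0.502, -0.727], [0.484, 0.543, -0.686]], 't': [-0.247, 0.379, 0.847]}
scene pocket_centre [([249.7, 207.1], 0.68)]
scene lip [([235.2, 204.3], 0.98)]
scene near_rim [([393.6, 224.7], 0.78)]
scene plain_centre [([341.8, 338.0], 0.67)]
top {'fx': 443.237, 'fy': 443.237, 'cx': 311.617, 'cy': 246.002, 'distortion': [-0.112, 0.0, 0.0, 0.0, 0.0], 'R': [[-0.018, -1.0, 0.025], [-0.988, 0.014, -0.153], [0.153, -0.027, -0.988]], 't': [0.152, 0.506, 0.976]}
top pocket_centre [([199.9, 251.3], 0.81)]
top lip [([198.8, 273.7], 0.82), ([200.5, 253.1], 0.3)]
top near_rim [([374.3, 218.9], 0.62)]
top plain_centre [([382.7, 298.5], 0.73), ([331.7, 278.9], 0.69)]
```

View pics/scene0.png

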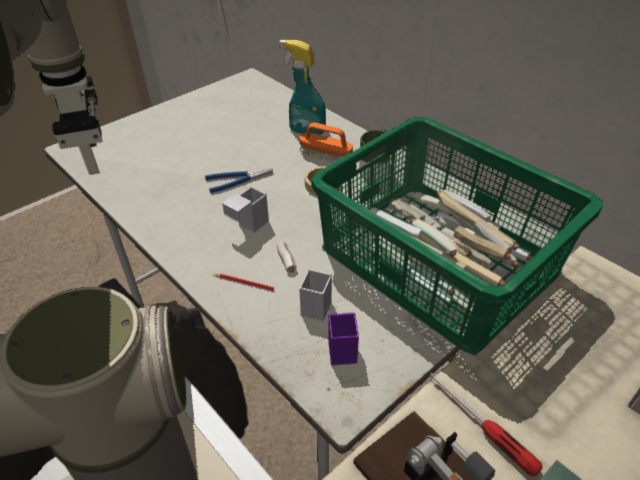

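View pics/top0.png

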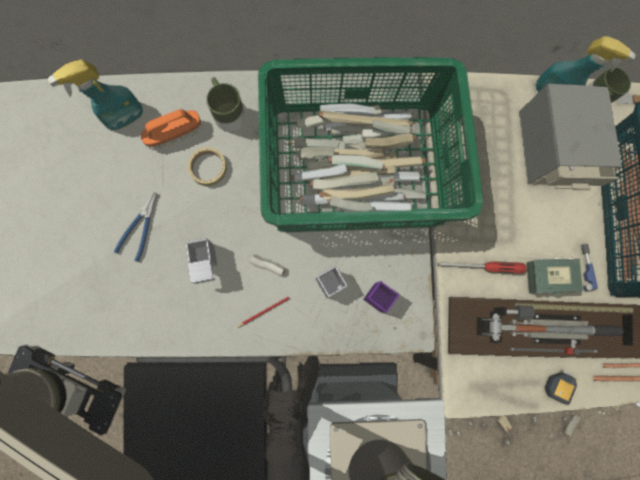

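The lipped pocket is at top (200,262) / scene (247,210), and it is the only one with a lip. The plain grey pocket is at top (331,283) / scene (316,295), and the purple look-alike at top (381,298) / scene (344,338). The crate's near rim runs along about row 218 in the top picture. Next I'll enlarge the pocket and triangulate.

```bash
cat > h.py <<'E'
from plant import robot
import cv2,numpy as np
from scipy.optimize import least_squares
def proj(c,X):
    k=robot.get_calibration(c);X=np.atleast_2d(np.asarray(X,float))
    return cv2.projectPoints(X,cv2.Rodrigues(np.array(k["R"]))[0],np.array(k["t"],float),np.array([[k["fx"],0,k["cx"]],[0,k["fy"],k["cy"]],[0,0,1]]),np.array(k["distortion"],float))[0].reshape(-1,2)
def ray(c,uv):
    k=robot.get_calibration(c);K=np.array([[k["fx"],0,k["cx"]],[0,k["fy"],k["cy"]],[0,0,1]])
    p=cv2.undistortPoints(np.array([[uv]],float),K,np.array(k["distortion"],float)).ravel()
    R=np.array(k["R"]);return -R.T@np.array(k["t"]),R.T@np.array([p[0],p[1],1])
def onz(c,uv,z):
    o,d=ray(c,uv);return o+d*(z-o[2])/d[2]
def tri(obs):
    A=[];b=[]
    for c,uv in obs:
        o,d=ray(c,uv);d=d/np.linalg.norm(d);P=np.eye(3)-np.outer(d,d);A.append(P);b.append(P@o)
    return np.linalg.lstsq(np.vstack(A),np.hstack(b),rcond=None)[0]
E
python3 - <<'E'
from h import *
np.set_printoptions(precision=4,suppress=True)
print("pc",tri([("scene",(249.7,207.1)),("top",(199.9,251.3))]),onz("top",(199.9,251.3),.044),onz("scene",(249.7,207.1),.044))
print("lip",tri([("scene",(235.2,204.3)),("top",(198.8,273.7))]),onz("top",(198.8,273.7),.088),onz("scene",(235.2,204.3),.088))
print("rim",tri([("scene",(393.6,224.7)),("top",(374.3,218.9))]),onz("top",(374.3,218.9),.19),onz("scene",(393.6,224.7),.19))
print("plain",onz("top",(331.7,278.9),.04))
for uv in [(265,219),(300,219),(340,219),(440,214),(478,212)]: print(uv,onz("top",uv,.19))
a=cv2.imread("pics/top0.png")[210:320,160:300];b=cv2.imread("pics/scene0.png")[160:250,190:310]
cv2.imwrite("pics/c0.png",np.hstack([cv2.resize(a,(400,400*110//140)),cv2.resize(b,(400,314))]))
for d in robot.regions_of("top","near_rim"): print(d["p"],d["extent"])
E
```

```text
pc [0.4963 0.3999 0.0425] [0.4991 0.3977 0.044 ] [0.4923 0.4003 0.044 ]
lip [0.446  0.3887 0.0849] [0.4439 0.3891 0.088 ] [0.4456 0.3841 0.088 ]
rim [0.5374 0.0237 0.2043] [0.5374 0.0236 0.19  ] [0.5542 0.0322 0.19  ]
plain [0.4325 0.0998 0.04  ]
(265, 219) [0.5397 0.2382 0.19  ]
(300, 219) [0.5388 0.1698 0.19  ]
(340, 219) [0.5379 0.0914 0.19  ]
(440, 214) [ 0.5462 -0.1093  0.19  ]
(478, 212) [ 0.5498 -0.1885  0.19  ]
0.78 [369.6, 146.7, 226.9, 174.6]
```

View pics/c0.png

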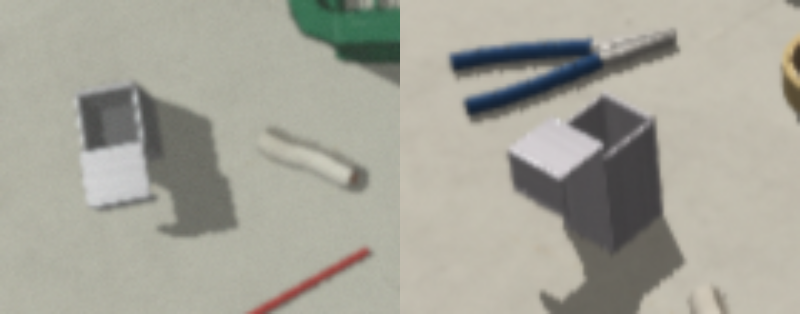

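The crop confirms it: the grey pocket carries a bent lip towards the robot. Now I'll fit poses from the corners, so I need enlarged views of the crate corners.

Run:
```python
import cv2,numpy as np
a=cv2.imread("pics/top0.png");b=cv2.imread("pics/scene0.png")
def cr(im,u,v,s=30): return cv2.resize(im[v-s:v+s,u-s:u+s],(260,260),interpolation=cv2.INTER_CUBIC)
r1=np.hstack([cr(a,265,215),cr(a,475,210),cr(a,198,262)])
r2=np.hstack([cr(b,325,190),cr(b,490,295),cr(b,247,205)])
cv2.imwrite("pics/c1.png",np.vstack([r1,r2]))
```

```text
(no output)
```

View pics/c1.png

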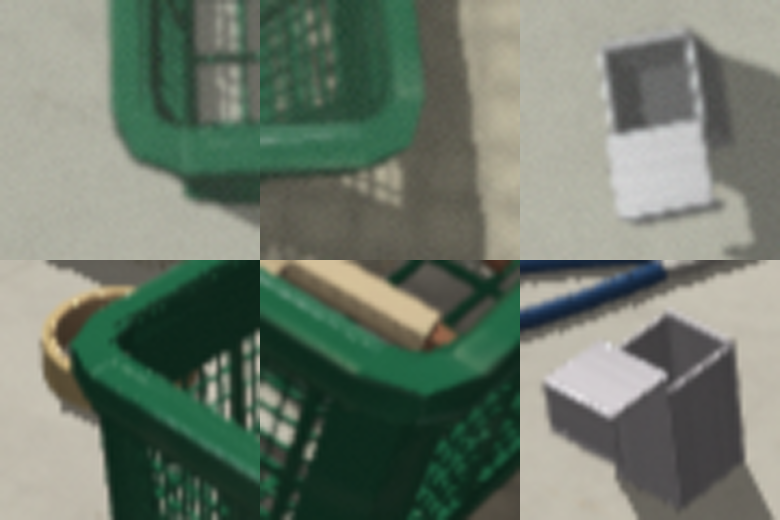

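Run:
```python
from h import *
np.set_printoptions(precision=4,suppress=True)
L=np.array([[-65,24,91],[-65,-24,91],[-23,24,91],[-23,-24,91],[26,24,80],[26,-24,80]])/1e3
T=[(190.4,282.8),(212.3,279.5),(188.3,263.4),(210.7,261.1),(187.2,242.6),(207.2,239.6)]
S=[(222.8,202.7),(238.2,211.5),(237.1,193.9),(250.9,201.5),(251.2,187.9),(266.2,193.9)]
def W(p):
    c,s=np.cos(p[2]),np.sin(p[2]);return np.c_[p[0]+c*L[:,0]-s*L[:,1],p[1]+s*L[:,0]+c*L[:,1],L[:,2]]
for sel in (("top","scene"),("top",),("scene",)):
    f=lambda p:np.concatenate([(proj(c,W(p))-np.array(o)).ravel() for c,o in (("top",T),("scene",S)) if c in sel])
    r=least_squares(f,[.5,.4,0.1]);print(sel,r.x,np.degrees(r.x[2]));print(r.fun.reshape(-1,2).round(1).tolist())
for c in("top","scene"): o,_=ray(c,(300,200));print(c,"cam",o)
print("inner edge",onz("top",(281,214.3),.19),onz("top",(454.2,210.5),.19))
print("outer",onz("top",(281,224.9),.19),onz("top",(454.2,219.7),.19))
# model rim lines overlay
im=cv2.imread("pics/top0.png")
print(np.round(robot.get_calibration("wrist")["T_tool_cam"],3))
```

```text
('top', 'scene') [0.4925 0.3911 0.1523] 8.724104466441155
[[0.6, -0.2], [0.7, -0.5], [0.1, 0.0], [-0.3, -1.3], [-0.3, -0.5], [1.2, -1.1], [-1.3, 0.2], [-1.0, 0.3], [-1.9, -0.4], [0.0, 0.5], [-0.1, -1.0], [0.4, 1.1]]
('top',) [0.4913 0.3916 0.1405] 8.052865050796292
[[0.0, 0.3], [0.2, 0.3], [-0.2, 0.5], [-0.7, -0.6], [-0.4, -0.1], [1.1, -0.4]]
('scene',) [0.4938 0.3909 0.1697] 9.723223195690807
[[-0.5, 0.3], [0.1, 0.1], [-1.3, -0.4], [0.8, 0.3], [0.1, -1.2], [0.9, 0.7]]
top cam [0.3538 0.1716 1.0383]
scene cam [-0.0498 -0.4361  0.8543]
inner edge [0.5487 0.2069 0.19  ] [ 0.5531 -0.1391  0.19  ]
outer [0.5276 0.207  0.19  ] [ 0.5343 -0.1377  0.19  ]
[[-0.001 -0.302  0.953 -0.166]
 [ 1.     0.001  0.001  0.   ]
 [-0.001  0.953  0.302 -0.086]
 [ 0.     0.     0.     1.   ]]
```

```bash
cat >> h.py <<'E'
from scipy.spatial.transform import Rotation as Ro
def tool():
    s=robot.read_state();R=Ro.from_rotvec(s["orientation"]).as_matrix();return s,R
def report(yaw=8.7):
    s,R=tool();a=np.degrees(np.arctan2(R[1,1],R[0,1]))
    print("tcp",s["tool_pos"].round(4),"jaw axis deg",round(a,2),"x",R[:,0].round(3),"F",s["force"].round(2),"op",round(float(s["opening"]),4),"t",s["t"])
def wproj(X,s,R):
    k=robot.get_calibration("wrist");M=np.array(k["T_tool_cam"]);Rc=R@M[:3,:3];tc=R@M[:3,3]+s["tool_pos"]
    return cv2.projectPoints(np.atleast_2d(X).astype(float),cv2.Rodrigues(Rc.T)[0],-Rc.T@tc,np.array([[k["fx"],0,k["cx"]],[0,k["fy"],k["cy"]],[0,0,1]]),np.array(k["distortion"],float))[0].reshape(-1,2)
E
python3 -c "
from h import *
report()"
```

```text
tcp [0.2385 0.5506 0.2186] jaw axis deg 66.58 x [-0.  0. -1.] F [-0.29  0.01 -0.02] op 0.0932 t 0.55
```

Request:
play_rows --plan '[{"slide": [0.94,-0.59,0],"roll": 0.446,"fingers": 1},{"slide": [0.94,-0.59,0],"roll": 0.446,"fingers": 1},{"slide": [0.94,-0.59,0],"roll": 0.446,"fingers": 1},{"slide": [0.94,-0.59,0],"roll": 0.446,"fingers": 1},{"slide": [0.94,-0.59,0],"roll": 0.446,"fingers": 1},{"slide": [0.94,-0.59,0],"roll": 0.446,"fingers": 1},{"slide": [0.94,-0.59,0],"roll": 0.446,"fingers": 1},{"slide": [0.94,-0.59,0],"roll": 0.446,"fingers": 1},{"slide": [0.94,-0.59,0],"roll": 0.446,"fingers": 1},{"slide": [0,0,0],"roll": 0,"fingers": 1},{"slide": [0,0,0],"roll": 0,"fingers": 1}]'

```text
t: 1.92
tool_pos: [0.4919, 0.3915, 0.2185]
orientation: [-0.118, 1.568, 0.118]
force: [-0.3, -0.5, -0.0]
opening: 0.0927
```

Run:
```python
from h import *
report();s,R=tool()
im=robot.read_camera("wrist")[:,:,::-1].copy()
p=[.4925,.3911,np.radians(8.7)]
L=np.array([[-65,24,91],[-65,-24,91],[-26,-24,91],[-26,24,91],[26,24,80],[26,-24,80]])/1e3
c,sn=np.cos(p[2]),np.sin(p[2]);W=np.c_[p[0]+c*L[:,0]-sn*L[:,1],p[1]+sn*L[:,0]+c*L[:,1],L[:,2]]
for u in wproj(W,s,R): print(u.round(1)); cv2.circle(im,tuple(int(round(v)) for v in u),3,(0,0,255),1)
cv2.imwrite("pics/w1.png",im)
```

```text
tcp [0.4919 0.3915 0.2185] jaw axis deg 98.63 x [-0.001  0.    -1.   ] F [-0.34 -0.48 -0.02] op 0.0927 t 1.925
[347.5 154.4]
[289.8 154.5]
[290.9 200.5]
[346.5 200.5]
[344.4 252.7]
[293.3 252.7]
```

View pics/w1.png

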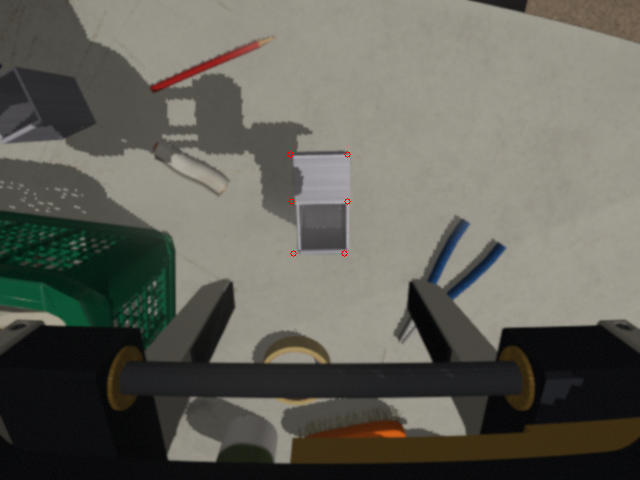

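The wrist view agrees with the fit to about 3 px (2 mm): the box rim is at (297–349, 202–253), with the yaw matching. I'll descend and grip.

Request:
play_rows --plan '[{"slide": [0,0.06,-0.96],"roll": 0,"fingers": 1},{"slide": [0,0,-0.96],"roll": 0,"fingers": 1},{"slide": [0,0,-0.96],"roll": 0,"fingers": 1},{"slide": [0,0,-0.96],"roll": 0,"fingers": 1},{"slide": [0,0,-0.96],"roll": 0,"fingers": 1},{"slide": [0,0,-0.96],"roll": 0,"fingers": 1},{"slide": [0,0,0],"roll": 0,"fingers": 1},{"slide": [0,0,0],"roll": 0,"fingers": -1},{"slide": [0,0,0],"roll": 0,"fingers": -1},{"slide": [0,0,0],"roll": 0,"fingers": -1},{"slide": [0,0,0],"roll": 0,"fingers": -1},{"slide": [0,0,0],"roll": 0,"fingers": -1},{"slide": [0,0,0],"roll": 0,"fingers": -1}]' --squeeze 20

```text
t: 3.6
tool_pos: [0.4924, 0.3931, 0.0461]
orientation: [-0.119, 1.567, 0.119]
force: [0.2, -0.4, 1.7]
opening: 0.0476
```

Request:
play_rows --plan '[{"slide": [0,0,0.6],"roll": 0,"fingers": -1},{"slide": [0,0,0.94],"roll": 0,"fingers": -1},{"slide": [0,0,0.94],"roll": 0,"fingers": -1},{"slide": [0,0,0.94],"roll": 0,"fingers": -1},{"slide": [0,0,0.94],"roll": 0,"fingers": -1},{"slide": [0,0,0.94],"roll": 0,"fingers": -1},{"slide": [0,0,0.94],"roll": 0,"fingers": -1},{"slide": [0,0,0.94],"roll": 0,"fingers": -1},{"slide": [0,0,0.6],"roll": 0,"fingers": -1},{"slide": [0,0,0],"roll": 0,"fingers": -1}]'

```text
t: 4.85
tool_pos: [0.4929, 0.3935, 0.2814]
orientation: [-0.118, 1.565, 0.12]
force: [-0.4, -0.4, -2.7]
opening: 0.0479
```

Request:
play_rows --plan '[{"slide": [0.31,-0.6,0],"roll": -0.08,"fingers": -1},{"slide": [0.31,-0.9,0],"roll": -0.1,"fingers": -1},{"slide": [0.31,-0.9,0],"roll": -0.1,"fingers": -1},{"slide": [0.31,-0.9,0],"roll": -0.1,"fingers": -1},{"slide": [0.31,-0.9,0],"roll": -0.1,"fingers": -1},{"slide": [0.31,-0.9,0],"roll": -0.1,"fingers": -1},{"slide": [0.31,-0.9,0],"roll": -0.1,"fingers": -1},{"slide": [0.31,-0.9,0],"roll": -0.1,"fingers": -1},{"slide": [0.31,-0.9,0],"roll": -0.1,"fingers": -1},{"slide": [0.31,-0.9,0],"roll": -0.1,"fingers": -1},{"slide": [0,-0.8,0],"roll": 0,"fingers": -1},{"slide": [0,-0.3,0],"roll": 0,"fingers": -1},{"slide": [0,0,0],"roll": 0,"fingers": -1},{"slide": [0,0,0],"roll": 0,"fingers": -1}]'

```text
t: 6.6
tool_pos: [0.5851, 0.0997, 0.2789]
orientation: [-0.012, 1.571, 0.012]
force: [-0.1, 0.2, -2.1]
opening: 0.0479
```

Run:
```python
from h import *
report();s,R=tool()
cv2.imwrite("pics/w2.png",robot.read_camera("wrist")[:,:,::-1])
a=robot.read_camera("scene")[:,:,::-1];cv2.imwrite("pics/s2.png",cv2.resize(a[90:390,250:650],(780,585)))
# lip corner & rim predictions in wrist
tp=s["tool_pos"];yaw=np.radians(0.9);c,sn=np.cos(yaw),np.sin(yaw)
zb=tp[2]-.046
L=np.array([[-65,24,91],[-65,-24,91],[-26,-24,91],[-26,24,91],[26,24,80],[26,-24,80]])/1e3
print("pocket",wproj(np.c_[tp[0]+c*L[:,0]-sn*L[:,1],tp[1]+sn*L[:,0]+c*L[:,1],L[:,2]+zb],s,R).round(1).tolist())
for off in(-.008,.008): print("rim",off,wproj([[.5425-.0145*(y-.1)+off,y,.19] for y in(-.1,0.03,.17,.22)],s,R).round(1).tolist())
```

```text
tcp [0.5851 0.0997 0.2789] jaw axis deg 90.88 x [-0.  0. -1.] F [-0.1   0.21 -2.12] op 0.0479 t 6.6
pocket [[386.1, 189.1], [250.2, 189.1], [256.4, 289.3], [380.3, 289.3], [370.0, 379.2], [267.3, 379.2]]
rim -0.008 [[59.4, 179.6], [226.0, 177.8], [415.5, 178.1], [481.5, 178.8]]
rim 0.008 [[63.3, 200.2], [227.3, 199.1], [413.5, 199.4], [478.5, 199.9]]
```

View pics/w2.png

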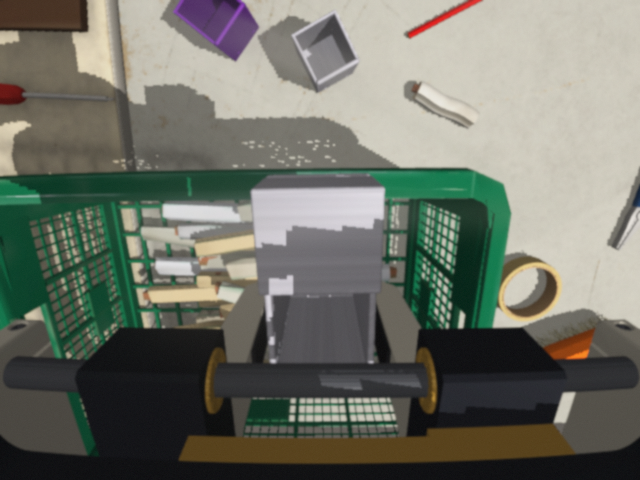

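View pics/s2.png

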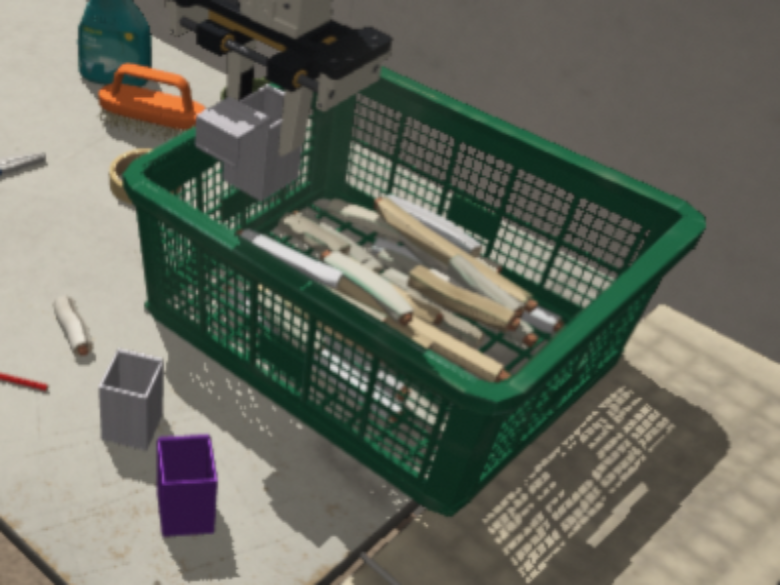

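The wrist view shows the lip edge at row ~187 (predicted 189). The rim's inner edge is at row ~198 (predicted 199). The slot is therefore over the rim to within 1–2 mm. The plain pocket at (325,50) is undisturbed. I'll shift +3 mm in x and descend.

Request:
play_rows --plan '[{"slide": [0.1,0,0],"roll": 0,"fingers": -1},{"slide": [0,0,-0.8],"roll": 0,"fingers": -1},{"slide": [0,0,-0.8],"roll": 0,"fingers": -1},{"slide": [0,0,-0.7],"roll": 0,"fingers": -1},{"slide": [0,0,0],"roll": 0,"fingers": -1},{"slide": [0,0,0],"roll": 0,"fingers": -1}]'

```text
t: 7.45
tool_pos: [0.5887, 0.0992, 0.2112]
orientation: [-0.012, 1.57, 0.012]
force: [0.8, 0.1, -1.6]
opening: 0.0483
```

Run:
```python
from h import *
report();s,R=tool()
w=robot.read_camera("wrist")[:,:,::-1]
a=robot.read_camera("scene")[:,:,::-1]
cv2.imwrite("pics/m3.png",np.hstack([cv2.resize(w[100:400,180:480],(400,400)),cv2.resize(a[120:230,310:420],(400,400))]))
```

```text
tcp [0.5887 0.0992 0.2112] jaw axis deg 90.86 x [ 0.001  0.    -1.   ] F [ 0.77  0.11 -1.6 ] op 0.0483 t 7.45
```

View pics/m3.png

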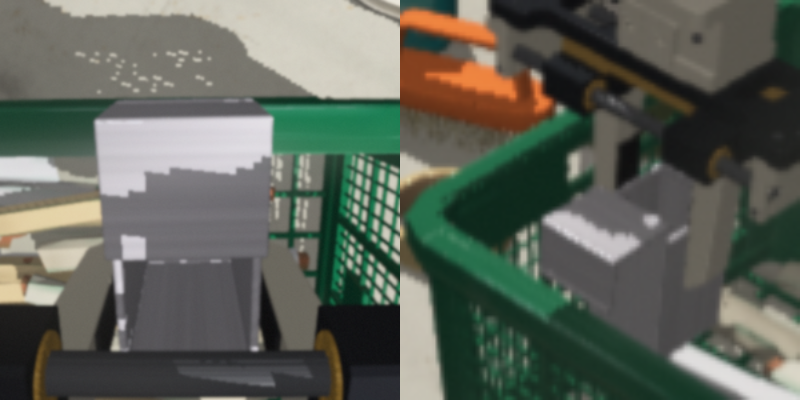

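Run:
```python
from h import *
s,R=tool();k=robot.get_calibration("wrist");M=np.array(k["T_tool_cam"]);K=np.array([[k["fx"],0,k["cx"]],[0,k["fy"],k["cy"]],[0,0,1]])
def on(uv,z):
    p=cv2.undistortPoints(np.array([[uv]],float),K,np.array(k["distortion"],float)).ravel()
    o=R@M[:3,3]+s["tool_pos"];d=R@M[:3,:3]@np.array([p[0],p[1],1]);return (o+d*(z-o[2])/d[2]).round(4)
w=robot.read_camera("wrist")
for col in(200,215,430,450): print(col,[(r,w[r,col].tolist()) for r in range(168,226,3)])
for uv in[(210,173),(210,216),(440,174),(440,213)]: print(uv,on(uv,.19),on(uv,.175))
print("lip edge",on((320,188.5),.256),"junction",on((320,293),.256),on((255,190),.256),on((382,187),.256))
```

```text
200 [(168, [107, 105, 96]), (171, [103, 102, 94]), (174, [65, 76, 66]), (177, [28, 56, 43]), (180, [31, 68, 50]), (183, [29, 68, 49]), (186, [30, 67, 49]), (189, [30, 68, 49]), (192, [34, 69, 51]), (195, [35, 71, 52]), (198, [40, 72, 55]), (201, [43, 74, 58]), (204, [48, 78, 61]), (207, [59, 85, 70]), (210, [64, 89, 74]), (213, [69, 93, 79]), (216, [149, 157, 153]), (219, [217, 218, 219]), (222, [219, 218, 221]), (225, [221, 220, 223])]
215 [(168, [115, 114, 106]), (171, [114, 113, 105]), (174, [59, 73, 62]), (177, [26, 54, 40]), (180, [34, 71, 54]), (183, [31, 68, 51]), (186, [32, 68, 50]), (189, [33, 69, 52]), (192, [36, 70, 53]), (195, [40, 70, 56]), (198, [43, 74, 57]), (201, [48, 76, 61]), (204, [54, 82, 67]), (207, [61, 86, 72]), (210, [68, 91, 77]), (213, [73, 95, 83]), (216, [109, 122, 115]), (219, [189, 193, 192]), (222, [214, 215, 216]), (225, [222, 222, 223])]
430 [(168, [210, 207, 194]), (171, [205, 201, 189]), (174, [51, 69, 57]), (177, [33, 91, 66]), (180, [64, 143, 110]), (183, [39, 135, 94]), (186, [33, 131, 88]), (189, [30, 126, 83]), (192, [30, 125, 82]), (195, [34,
[... 317 characters left out ...]
67]), (180, [53, 135, 100]), (183, [36, 133, 93]), (186, [32, 128, 87]), (189, [28, 125, 84]), (192, [32, 127, 85]), (195, [33, 125, 84]), (198, [37, 126, 85]), (201, [41, 129, 88]), (204, [45, 129, 89]), (207, [48, 131, 91]), (210, [50, 132, 92]), (213, [92, 148, 115]), (216, [89, 108, 93]), (219, [173, 175, 161]), (222, [195, 195, 182]), (225, [187, 187, 174])]
(210, 173) [0.5275 0.0391 0.19  ] [0.5295 0.0344 0.175 ]
(210, 216) [0.5516 0.0373 0.19  ] [0.5555 0.0324 0.175 ]
(440, 174) [0.526 0.164 0.19 ] [0.5279 0.1693 0.175 ]
(440, 213) [0.5478 0.1666 0.19  ] [0.5514 0.172  0.175 ]
lip edge [0.5239 0.0988 0.256 ] junction [0.5649 0.0994 0.256 ] [0.5248 0.0758 0.256 ] [0.523  0.1208 0.256 ]
```

Measured here, the rim spans x ≈ .531–.550. The flange's outer face is at .524, so the slot sits about 4 mm too far in. I'll shift back 4 mm and lower it.

Request:
play_rows --plan '[{"slide": [-0.13,0,0],"roll": 0.1,"fingers": -1},{"slide": [0,0,0],"roll": 0,"fingers": -1},{"slide": [0,0,-0.5],"roll": 0,"fingers": -1},{"slide": [0,0,-0.5],"roll": 0,"fingers": -1},{"slide": [0,0,-0.5],"roll": 0,"fingers": -1},{"slide": [0,0,-0.3],"roll": 0,"fingers": -1},{"slide": [0,0,0],"roll": 0,"fingers": -1},{"slide": [0,0,0],"roll": 0,"fingers": -1}]'

```text
t: 8.6
tool_pos: [0.5847, 0.0991, 0.1568]
orientation: [-0.023, 1.57, 0.023]
force: [-0.7, -0.7, -2.6]
opening: 0.0481
```

Run:
```python
from h import *
report()
w=robot.read_camera("wrist")[:,:,::-1]
a=robot.read_camera("scene")[:,:,::-1]
cv2.imwrite("pics/m4.png",np.hstack([cv2.resize(w[100:400,180:480],(400,400)),cv2.resize(a[120:230,310:420],(400,400))]))
```

```text
tcp [0.5847 0.0991 0.1568] jaw axis deg 91.65 x [ 0.001  0.    -1.   ] F [-0.68 -0.7  -2.59] op 0.0481 t 8.6
```

View pics/m4.png

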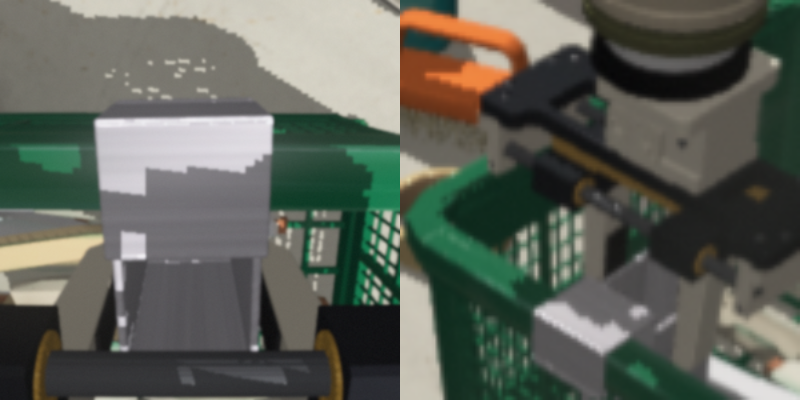

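The flange hangs outside the rim with no contact force yet, and the lip spans across the rim. I'll lower the last few mm.

Request:
play_rows --plan '[{"slide": [0,0,-0.15],"roll": 0,"fingers": -1},{"slide": [0,0,-0.1],"roll": 0,"fingers": -1},{"slide": [0,0,0],"roll": 0,"fingers": -1},{"slide": [0,0,0],"roll": 0,"fingers": -1}]'

```text
t: 9.2
tool_pos: [0.5843, 0.0991, 0.1487]
orientation: [-0.023, 1.571, 0.023]
force: [-0.1, -0.3, -1.9]
opening: 0.0481
```

Request:
play_rows --plan '[{"slide": [0,0,-0.05],"roll": 0,"fingers": -1},{"slide": [0,0,0],"roll": 0,"fingers": -1},{"slide": [0,0,0],"roll": 0,"fingers": -1}]'

```text
t: 9.57
tool_pos: [0.5844, 0.099, 0.148]
orientation: [-0.023, 1.57, 0.022]
force: [-4.4, -1.8, 6.0]
opening: 0.048
```

Contact: the lip rests on the rim (force went from −2 to +6 N). Releasing.

Request:
play_rows --plan '[{"slide": [0,0,0.02],"roll": 0,"fingers": 0.2},{"slide": [0,0,0],"roll": 0,"fingers": 0.5},{"slide": [0,0,0],"roll": 0,"fingers": 0.7},{"slide": [0,0,0],"roll": 0,"fingers": 0.7},{"slide": [0,0,0],"roll": 0,"fingers": 0.7}]'

```text
t: 10.2
tool_pos: [0.5844, 0.0991, 0.1477]
orientation: [-0.023, 1.571, 0.023]
force: [-0.2, -0.1, 0.2]
opening: 0.0791
```

Run:
```python
from h import *
report()
w=robot.read_camera("wrist")[:,:,::-1]
a=robot.read_camera("scene")[:,:,::-1]
cv2.imwrite("pics/m5.png",np.hstack([cv2.resize(w[100:400,180:480],(400,400)),cv2.resize(a[120:230,310:420],(400,400))]))
```

```text
tcp [0.5844 0.0991 0.1477] jaw axis deg 91.65 x [-0.  0. -1.] F [-0.23 -0.12  0.24] op 0.0791 t 10.2
```

View pics/m5.png

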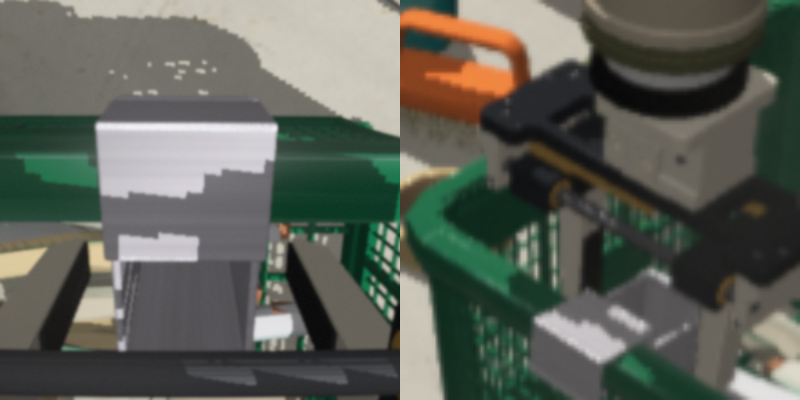

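The fingers are clear on both sides (force ≈ 0) and the pocket hangs on the rim. Next I'll lift straight up.

Request:
play_rows --plan '[{"slide": [0,0,0.3],"roll": 0,"fingers": 0.7},{"slide": [0,0,0.7],"roll": 0,"fingers": 0.7},{"slide": [0,0,0.9],"roll": 0,"fingers": 0.7},{"slide": [0,0,0.9],"roll": 0,"fingers": 0.7},{"slide": [0,0,0.9],"roll": 0,"fingers": 0.7},{"slide": [0,0,0.9],"roll": 0,"fingers": 0.7},{"slide": [0,0.9,0],"roll": 0,"fingers": 0.7},{"slide": [0,0.9,0],"roll": 0,"fingers": 0.7},{"slide": [0,0.9,0],"roll": 0,"fingers": 0.7},{"slide": [0,0.9,0],"roll": 0,"fingers": 0.7},{"slide": [0,0.9,0],"roll": 0,"fingers": 0.7},{"slide": [0,0.9,0],"roll": 0,"fingers": 0.7},{"slide": [0,0,0],"roll": 0,"fingers": 0.7},{"slide": [0,0,0],"roll": 0,"fingers": 0.7}]'

```text
t: 12.05
tool_pos: [0.5845, 0.2606, 0.2862]
orientation: [-0.023, 1.57, 0.022]
force: [-0.6, 0.6, -0.4]
opening: 0.0791
```

Run:
```python
from h import *
report()
t=robot.read_camera("top")[:,:,::-1]
a=robot.read_camera("scene")[:,:,::-1]
print("lip",[(c,d["point"],d["p"]) for c in("top","scene") for d in robot.mark_of(c,"lip")][:4])
cv2.imwrite("pics/m6.png",np.hstack([cv2.resize(t[170:320,270:420],(400,400)),cv2.resize(a[120:370,230:480],(400,400))]))
```

```text
tcp [0.5845 0.2606 0.2862] jaw axis deg 91.65 x [ 0. -0. -1.] F [-0.63  0.55 -0.38] op 0.0791 t 12.05
lip [('top', [335.0, 219.2], 0.67), ('scene', [362.3, 211.4], 0.76)]
```

View pics/m6.png

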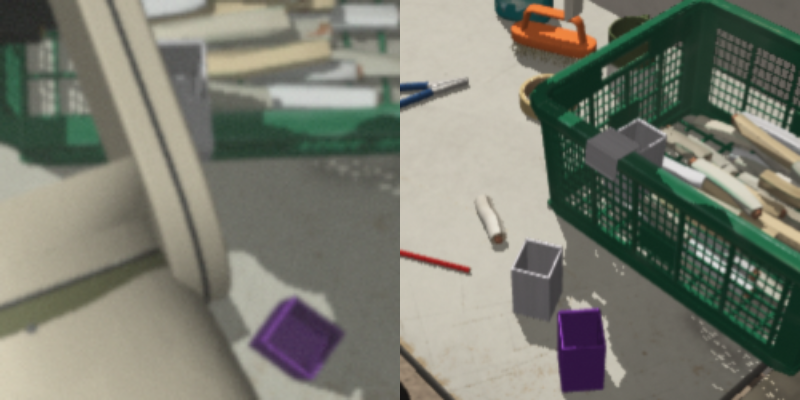

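Run:
```python
from h import *
print(onz("scene",(362.3,211.4),.19).round(3), tri([("scene",(362.3,211.4)),("top",(335,219.2))]).round(3))
print(robot.close_job())
```

```text
[0.54  0.097 0.19 ] [0.54  0.1   0.187]
the job is handed in; nothing more can be done
None
```

I hung the lipped pocket on the crate's near rim, with the lip outside and the pocket inside, then moved the gripper clear and handed the job in at about 12 s.

**Lip position:** after release, triangulating the lip from two cameras put it at (0.540, 0.100, 0.187). That is on top of the rim, which sits at x ≈ 0.54 and z = 0.19.

**Contact:** the force showed the lip touching down on the rim (about +6 N) and read about 0 once the fingers opened. The last scene picture shows the pocket hanging level on its own.

**Plain pocket:** the plain grey pocket and the purple one both look undisturbed in the last pictures. I did not re-measure either.

**Disagreements:**
- My first two-camera fix on the rim gave its height as 0.204 instead of 0.19. I placed the pocket using edges measured at the known height instead.
- The wrist view then showed the slot about 4 mm too far into the crate. I corrected that before lowering.

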